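# Clear the swing of a vacuum valve and shut it

### The job

Somebody left the white spray bottle standing in the swing of the vacuum valve's handle. First stand the bottle upright in the free part of the shallow steel tray, keeping it upright all the way and leaving the dropper bottles and the other things where they are; only then swing the valve handle a quarter turn, across the place where the bottle stood, until it is fully shut against its stop, square across the pipe.

Things in the scene. Friction and masses are not known exactly. Their poses are not given: they have to be found in the camera images.
- valve: Fixed vacuum valve on a steel plate 60 x 220 x 8 mm: steel pipe (22 mm across, axis 40 mm high, 280 mm long over the hose barbs) along its y axis, on two grey blocks 52 mm high at y = +/-85 mm; brass body in the middle with the handle stem on top; round gauge (46 mm across, top 111 mm high) at y = -55 mm. Origin: centre of the plate underside, on the worktop, under the stem; z up.
- valve_stem (a point): Point on the handle's upright turning axis, 84 mm above the worktop at the handle's mid height; axes as the valve's.
- handle (a joint): Turn of the valve handle about the upright stem, rad: 0 = open, the handle lies along the pipe and points to the valve's +y; it grows anticlockwise as seen from above up to 1.571 = shut, the handle against its stop, square across the pipe and pointing to the valve's -x. It is stiff and stays where it is left.
- handle_grip (a point): Middle of the handle's grey sleeve, 95 mm from the stem, 84 mm above the worktop. The handle is a level bar reaching 130 mm from the stem; the sleeve (50 to 130 mm from the stem) is 18 mm wide and 14 mm high. The point's y axis points outward along the handle, z up.
- spray_bottle: Loose upright white spray bottle, 170 mm high, about 0.13 kg: body 38 mm (its x) by 48 mm (its y) and 133 mm high with round shoulders, spray head 21 mm across on top. Origin: centre of its foot; z up along the bottle.
- tray: Fixed shallow open steel tray, 180 mm (x) by 220 mm (y), rim 14 mm high, walls and floor 4 mm thick. Origin: centre of its underside, on the worktop. The two dropper bottles stand in its +x half; its -x half is free.
- stain_a: Loose dropper bottle standing in the tray, 36 mm across, 104 mm high (round body 66 mm high, narrow black dropper above). Origin: centre of its foot, z up.
- stain_b: The second, like dropper bottle in the tray. Origin: centre of its foot, z up.
- timer: Loose round bench timer, 64 mm across, 31 mm high. Bystander. Origin: centre of its underside.
- gauze: Loose gauze roll, 58 mm across, 50 mm high. Bystander. Origin: centre of its underside.
Not all that is in view belongs to the job. Leave any green look-alike of the stain_a alone.

How it is judged:
By the outcome, as a careful person would: the job done as asked, in the order asked, and still so for the second after the job is handed in, with the robot touching nothing.
It also fails if it takes over 58 s, if anything falls off the work surface, if the arm or the gripper's body presses on something with over 40 N, if the wrist force passes 120 N, or if a joint passes its speed limit or range.

### The arm

A 6-joint arm with a two-finger parallel gripper is mounted at the origin on a cart in front of the work surface, level with it; the furniture and walls round the work are solid. World frame = base frame: x ahead of the robot, y to its left, z up, the work surface at z = 0. Lengths are in m, angles in rad, forces in N, time in s.
With the tool pointing down it reaches from about 0.375 to 0.9 m from the base axis. Payload 3.1 kg.
Tool frame: the origin (TCP) lies at the very end of the fingers, on their centre line; the grasp point (between the pads) lies 19 mm behind it; z points along the fingers, y is the line along which they close (so a half turn about z gives the same grasp; the last joint's range is limited). The gripper opens to 85 mm and grips with 20 to 120 N. Pads are 22 mm wide; open, the fingers measure 114 mm over their backs; the gripper's body (76 mm by 85 mm) begins 54 mm behind the grasp point. The pads swing forward as they close: fully open they stand 13 mm farther back than shut.
Start: joints at [-1.335, 0.527, 1.433, -0, 1.181, -0.178], TCP at [0.251, -0.572, 0.192] pointing down, gripper open.
Joint ranges: [-3.08, 3.08], [-0.75, 2.2], [0.22, 2.44], [-1.43, 4.57], [0, 2.65], [-2.85, 2.85]. Speed limits (rad/s): [2.79, 2.79, 3.14, 3.14, 3.14, 3.14].

### API

Orientations are given as a unit quaternion [x, y, z, w].
In Python, from station import telemetry, snapshot, ticket gives the robot as it stands.
- The arm moves only by the tool move_arm, never from a script. Its argument "commands" is text: rows parted by semicolons, each of 7 numbers parted by spaces: the shift along the tool's x, y, z in mm, then the turn, a rotation vector about the tool's x, y, z in degrees, then the opening, from -1 (shut) to 1 (fully open). A call has exactly 5 rows; each row is the pose to reach, as a shift and turn from the pose commanded when the call began, along the tool's axes at that moment; what a row does not reach only later rows make up. A row lasts 1/8 s, in which the tool goes at most 62.5 mm and 10.7 degrees, less where a joint would pass 70% of its speed; a pose out of reach is approached as far as the arm can. A call with a gripper value outside its range is refused whole. The fingers move at their own pace and stop on an object; "grip_force" is the grip in N (left out, the last holds). Time passes only in rows, so rows that repeat a pose let the fingers close, or fill a call up. It gives the time, the measured TCP pose, the force, the opening and the grip force at its end, in the units of the state.
- telemetry.sense(): the state, without advancing time (a new reading comes with each control period).
- snapshot(name): name is "side" or "top"; returns a dict with "image" (420x560x3 uint8, red, green, blue), "fx", "fy", "cx", "cy" (pixels), "pose" (4x4, takes a point from camera to world coordinates). Camera axes: x right, y down, z forward; pixel columns grow to the right and rows downward; lengths in m; the calibration is good to about 2 mm. A picture is of the moment at which its call begins. There is no depth.
- ticket.sign_off(): hands the job in; it is judged then, once.
The state is a dict: "t": time; "q": joint angles; "qd": joint speeds; "tau": joint torques, N m; "tcp_pos": TCP position; "tool_rot": TCP orientation; "force": force on the tool from outside, world axes, zero at the start; "ft_torque": the same for the moment, N m; "finger_gap": opening from 0.0 (shut) to 1.0 (fully open); "gripper_force": force on a finger pad.
Only numpy, scipy, OpenCV 4.12 (cv2) and the standard library are available. Lean on these libraries where they do the work, as an engineer would, in place of code of your own. Each camera call takes 0.05 s, during which the arm holds its last target. There are 200 camera calls.

## Working session

There is one attempt and no reset: what is moved stays moved. The work goes in short steps, Python scripts to look and compute and a tool call to move; the robot and the scene stay as the last step left them, time stands still between calls to the robot, and variables do not carry over. Pictures are saved under pics/ and viewed, at most 10 in all, crops included, and the job is handed in when it is done.

Besides the shell and the picture viewer there is one more tool, called after "Emit:" as a command line: name --argument value ..., lists and objects as JSON in quotes. move_arm: Moves the arm, as the interface text tells. Its arguments: {"type":"object","properties":{"commands":{"type":"string"},"grip_force":{"type":"number"}},"required":["commands"]}

```bash
mkdir -p pics
cat > h.py <<'E'
import numpy as np, cv2
from station import telemetry, snapshot, ticket
def snap(n,f):
    s=snapshot(n); cv2.imwrite(f'pics/{f}.png',s['image'][:,:,::-1]); np.save(f'pics/{f}.npy',s,allow_pickle=True); return s
def load(f): return np.load(f'pics/{f}.npy',allow_pickle=True).item()
def ray(s,u,v):
    d=s['pose'][:3,:3]@np.array([(u-s['cx'])/s['fx'],(v-s['cy'])/s['fy'],1]); return s['pose'][:3,3],d
def plane(s,u,v,z):
    o,d=ray(s,u,v); return o+d*(z-o[2])/d[2]
def proj(s,p):
    c=s['pose'][:3,:3].T@(np.array(p)-s['pose'][:3,3]); return [s['cx']+s['fx']*c[0]/c[2],s['cy']+s['fy']*c[1]/c[2]]
E
python3 - <<'E'
from h import *
np.set_printoptions(precision=3,suppress=True)
for n in('top','side'):
    s=snap(n,n+'0'); print(s['pose'],s['fx'],s['cx'],s['cy'])
s=telemetry.sense(); print(s['t'],s['tcp_pos'],s['tool_rot'],s['force'])
E
```

```text
[[-0.025 -0.995  0.094  0.455]
 [-1.     0.024 -0.012  0.029]
 [ 0.01  -0.094 -0.996  1.141]
 [ 0.     0.     0.     1.   ]] 463.6260985899863 285.95876466474334 216.1746495730824
[[-0.897 -0.181  0.403  0.171]
 [-0.442  0.387 -0.809  0.864]
 [-0.01  -0.904 -0.428  0.513]
 [ 0.     0.     0.     1.   ]] 442.93382515250556 279.50548892378174 209.98163816505004
0.1 [ 0.251 -0.572  0.191] [ 0.979  0.205 -0.    -0.001] [-0.427  0.757  0.117]
```

View pics/top0.png

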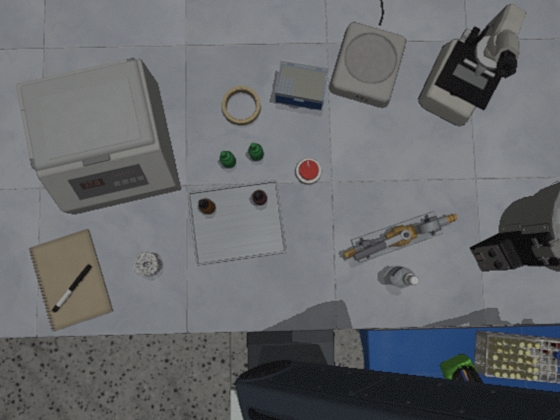

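View pics/side0.png

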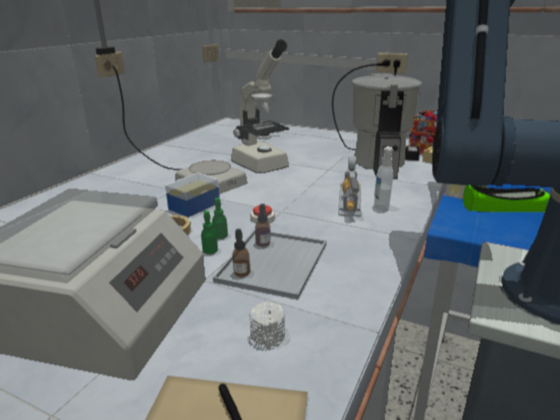

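The top view shows the tray at about (237,223), with the droppers along its upper edge. The valve is at about (398,238), and the spray bottle is at about (395,275) with its head at (412,281). I'll zoom in on the valve and bottle.

Run:
```python
from h import *
a=cv2.imread('pics/top0.png')[195:305,325:475]; b=cv2.imread('pics/side0.png')[135:225,320:420]
c=np.zeros((590,790,3),np.uint8)
a=cv2.resize(a,(450*1,330),interpolation=cv2.INTER_CUBIC); b=cv2.resize(b,(340,306),interpolation=cv2.INTER_CUBIC)
t=cv2.resize(cv2.imread('pics/top0.png')[175:270,180:295],(303,250),interpolation=cv2.INTER_CUBIC)
c[:330,:450]=a; c[:306,450:790]=b; c[335:585,:303]=t
cv2.imwrite('pics/z0.png',c)
```

```text
(no output)
```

View pics/z0.png

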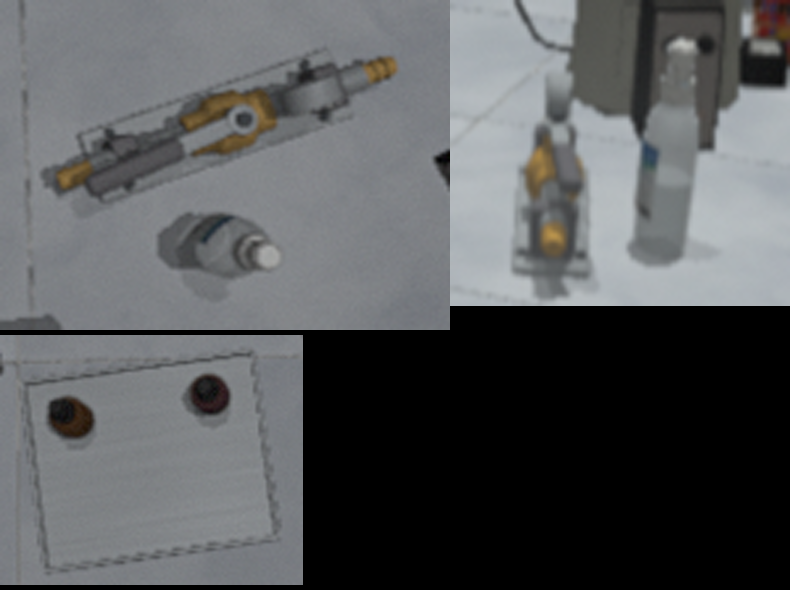

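The enlarged view gives these crop positions:
- Stem: (243,119).
- Handle tip: near (92,185). It points to image lower-left, away from the gauge.
- Bottle head: (266,257).
- Tray: empty in its near half, and all four corners are visible.

Run:
```python
from h import *
np.set_printoptions(precision=3,suppress=True)
T=load('top0');S=load('side0')
a=lambda x,y:((x+.5)/3+325-.5,(y+.5)/3+195-.5)
b=lambda x,y:((x-450+.5)/3.4+320-.5,(y+.5)/3.4+135-.5)
t=lambda x,y:((x+.5)/2.635+180-.5,(y-335+.5)/2.635+175-.5)
stem=plane(T,*a(243,119),.095); print('stem',stem)
for e in [(92,188),(97,178),(88,181)]: print('tip',plane(T,*a(*e),.091))
pl=[plane(T,*a(*e),.008) for e in [(327,49),(352,116),(103,200),(79,131)]]
print('plate',np.array(pl),np.mean(pl,0))
print('head',plane(T,*a(266,257),.17),'side foot',plane(S,*b(657,252),0))
def tri(p,q):
    o,d=p;o2,d2=q;A=np.c_[d,-d2];x=np.linalg.lstsq(A,o2-o,rcond=None)[0];return o+d*x[0],o2+d2*x[1]
print('tri head',tri(ray(T,*a(266,257)),ray(S,*b(683,45))))
c=[plane(T,*t(*e),.014) for e in [(22,383),(252,353),(279,540),(47,571)]]
print('tray',np.array(c),np.mean(c,0))
for e in [(209,388),(60,411)]:print('dropper',plane(T,*t(*e),.104))
# side widths at various heights
im=S['image'];print('width@z80',np.linalg.norm(plane(S,*b(638,180),.06)-plane(S,*b(693,180),.06)))
# body in top crop
g=cv2.cvtColor(T['image'],cv2.COLOR_RGB2HSV)
print(T['image'][258:292,376:420].mean(2).astype(int))
```

```text
stem [ 0.505 -0.254  0.095]
tip [ 0.456 -0.138  0.091]
tip [ 0.464 -0.142  0.091]
tip [ 0.462 -0.135  0.091]
plate [[ 0.565 -0.349  0.008]
 [ 0.51  -0.367  0.008]
 [ 0.447 -0.16   0.008]
 [ 0.503 -0.143  0.008]] [ 0.506 -0.255  0.008]
head [ 0.406 -0.245  0.17 ] side foot [ 0.41  -0.229  0.   ]
tri head (array([ 0.405, -0.246,  0.167]), array([ 0.409, -0.245,  0.167]))
tray [[0.624 0.254 0.014]
 [0.647 0.039 0.014]
 [0.472 0.018 0.014]
 [0.449 0.232 0.014]] [0.548 0.136 0.014]
dropper [0.602 0.076 0.104]
dropper [0.585 0.203 0.104]
width@z80 0.04281455122072172
[[133 134 135 ... 135 134 135]
 [137 133 135 ... 135 137 135]
 [135 135 133 ... 132 135 136]
 ...
 [132 132 130 ... 135 134 135]
 [131 132 130 ... 133 137 133]
 [130 130 130 ... 134 133 134]]
```

```bash
cat >> h.py <<'E'
from scipy.spatial.transform import Rotation as R
def to(p,yaw=None):
    s=telemetry.sense(); r=R.from_quat(s['tool_rot'])
    q=r if yaw is None else R.from_euler('z',yaw,degrees=True)*R.from_quat([1,0,0,0])
    np.set_printoptions(precision=3,suppress=True)
    print('t',s['t'],'tcp',s['tcp_pos'],'yaw',np.degrees(np.arctan2(*r.as_matrix()[1::-1,0])),'gap',s['finger_gap'],'q',np.array(s['q']),'F',s['force'])
    print('shift mm',(r.inv().apply(np.array(p)-s['tcp_pos'])*1000).round(1),'rotvec',np.degrees((r.inv()*q).as_rotvec()).round(1))
E
python3 -c "
from h import *
to((.407,-.245,.2))
to((.407,-.245,.2),23.7)"
```

```text
t 0.1 tcp [ 0.251 -0.572  0.191] yaw 23.712127657134825 gap 1.001463558697145 q [-1.335  0.528  1.434 -0.     1.181 -0.179] F [-0.427  0.757  0.117]
shift mm [ 274.  -236.3   -8.3] rotvec [0. 0. 0.]
t 0.1 tcp [ 0.251 -0.572  0.191] yaw 23.712127657134825 gap 1.001463558697145 q [-1.335  0.528  1.434 -0.     1.181 -0.179] F [-0.427  0.757  0.117]
shift mm [ 274.  -236.3   -8.3] rotvec [-0.1 -0.   0. ]
```

Emit:
move_arm --commands "46 -40 -15 0 0 0 1; 92 -79 -15 0 0 0 1; 137 -118 -15 0 0 0 1; 183 -158 -15 0 0 0 1; 228 -197 -15 0 0 0 1" --grip_force 40

```text
t: 0.72
tcp_pos: [0.3813, -0.2981, 0.2068]
tool_rot: [0.979, 0.205, 0.0, -0.0]
force: [0.3, -0.2, 0.4]
finger_gap: 1.002
gripper_force: 0.0
```

Emit:
move_arm --commands "30 -25 5 0 0 0 1; 46 -39 10 0 0 0 1; 46 -39 10 0 0 0 1; 46 -39 10 0 0 0 1; 46 -39 10 0 0 0 0.2"

```text
t: 1.35
tcp_pos: [0.4071, -0.2472, 0.1971]
tool_rot: [0.979, 0.205, 0.0, 0.0]
force: [-0.2, 0.5, -0.2]
finger_gap: 0.818
gripper_force: 0.0
```

```bash
python3 -c "
from h import *
to((.407,-.245,.137),23.7)
T=snap('top','t1');S=snap('side','s1')
s=telemetry.sense();print(proj(T,s['tcp_pos']),proj(S,s['tcp_pos']))
a=cv2.resize(T['image'][215:325,350:480],None,fx=3,fy=3,interpolation=2)
b=cv2.resize(S['image'][110:230,320:440],None,fx=3,fy=3,interpolation=2)
c=np.zeros((370,760,3),np.uint8);c[:330,:390]=a;c[:360,395:755]=b
cv2.imwrite('pics/z1.png',c[:,:,::-1])"
```

```text
t 1.35 tcp [ 0.407 -0.247  0.197] yaw 23.622933527443028 gap 0.8183248837656578 q [-0.781  0.321  1.789 -0.     1.031  0.378] F [-0.247  0.468 -0.176]
shift mm [ 0.7 -2.1 60.1] rotvec [ 0.  -0.  -0.1]
[np.float64(418.14292215099283), np.float64(280.1393611610255)] [np.float64(390.44010240027023), np.float64(136.33658037137874)]
```

View pics/z1.png

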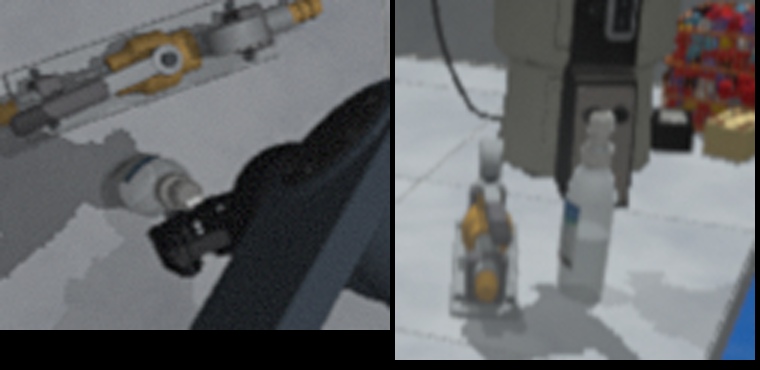

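The crops show the bottle untouched, but I can't make out the gripper in the side view. I'll look at the full side frame.

View pics/s1.png

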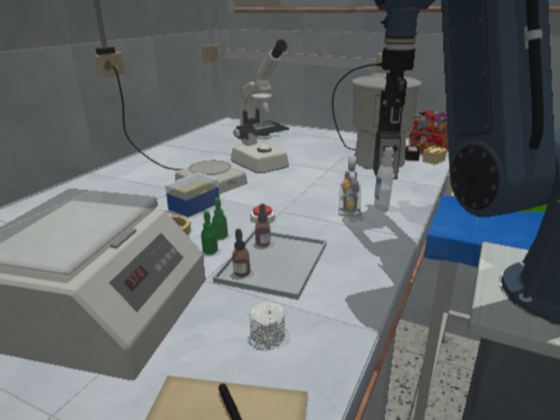

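```bash
python3 -c "
from h import *
T=load('t1');S=load('s1');print(S['pose'],load('side0')['pose'])
d=np.abs(S['image'].astype(int)-load('side0')['image']).sum(2)>60
print(np.argwhere(d).min(0),np.argwhere(d).max(0))"
```

```text
[[-0.89694311 -0.18124381  0.40329114  0.17137909]
 [-0.44204235  0.3873341  -0.80905553  0.8640804 ]
 [-0.00957211 -0.90394855 -0.42753409  0.51274912]
 [ 0.          0.          0.          1.        ]] [[-0.89694311 -0.18124381  0.40329114  0.17137909]
 [-0.44204235  0.3873341  -0.80905553  0.8640804 ]
 [-0.00957211 -0.90394855 -0.42753409  0.51274912]
 [ 0.          0.          0.          1.        ]]
[  0 342] [371 559]
```

The full side frame shows the gripper hanging over the bottle head, at about (390,136), with the bottle unmoved at (388,148). Next I descend and grip the head.

Emit:
move_arm --commands "1 -2 10 0 0 0 0.2; 1 -2 20 0 0 0 0.2; 1 -2 35 0 0 0 0.2; 1 -2 50 0 0 0 0.2; 1 -2 60 0 0 0 0.2"

```text
t: 2.08
tcp_pos: [0.4069, -0.2433, 0.1357]
tool_rot: [0.979, 0.205, -0.001, -0.001]
force: [0.0, 0.1, -0.2]
finger_gap: 0.599
gripper_force: 0.0
```

Emit:
move_arm --commands "0 0 0 0 0 0 0.2; 0 0 0 0 0 0 -0.2; 0 0 0 0 0 0 -0.4; 0 0 0 0 0 0 -0.6; 0 0 0 0 0 0 -1" --grip_force 40

```text
t: 2.7
tcp_pos: [0.4075, -0.2438, 0.1373]
tool_rot: [0.979, 0.205, 0.0, 0.0]
force: [0.0, 0.7, -0.2]
finger_gap: 0.009
gripper_force: 0.0
```

Emit:
move_arm --commands "0 0 0 0 0 0 -1; 0 0 0 0 0 0 -1; 0 0 0 0 0 0 -1; 0 0 0 0 0 0 -1; 0 0 0 0 0 0 -1"

```text
t: 3.32
tcp_pos: [0.4074, -0.2437, 0.137]
tool_rot: [0.979, 0.205, -0.0, -0.0]
force: [-0.2, -0.1, -0.3]
finger_gap: -0.002
gripper_force: 0.0
```

The fingers closed on nothing, so I'll look again.

```bash
python3 -c "
from h import *
T=snap('top','t2');S=snap('side','s2')
s=telemetry.sense();p=s['tcp_pos'];print(proj(T,p),proj(S,p),p)
a=cv2.resize(T['image'][215:325,350:480],None,fx=3,fy=3,interpolation=2)
b=cv2.resize(S['image'][80:230,320:440],None,fx=3,fy=3,interpolation=2)
c=np.zeros((450,760,3),np.uint8);c[:330,:390]=a;c[:450,395:755]=b
cv2.imwrite('pics/z2.png',c[:,:,::-1])"
```

```text
[np.float64(408.45144602391997), np.float64(278.8026536158434)] [np.float64(387.75906218663357), np.float64(159.1518663566714)] [ 0.40741771 -0.24371431  0.13700299]
```

View pics/z2.png

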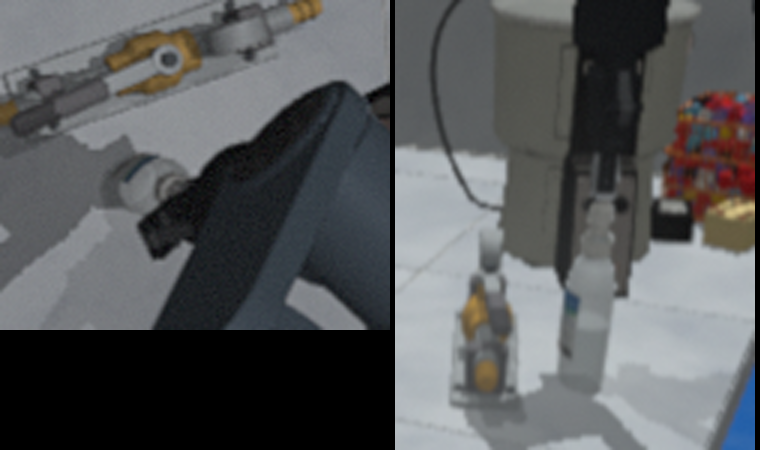

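```bash
python3 -c "
from h import *
np.set_printoptions(precision=4,suppress=True)
S0,S1,S2=[load(f) for f in('side0','s1','s2')];T0,T2=load('top0'),load('t2')
def tm(A,B,x0,x1,y0,y1):
    r=cv2.matchTemplate(np.ascontiguousarray(B['image'][y0-12:y1+12,x0-12:x1+12]),np.ascontiguousarray(A['image'][y0:y1,x0:x1]),cv2.TM_CCOEFF_NORMED)
    _,m,_,l=cv2.minMaxLoc(r);return l[0]-12,l[1]-12,round(m,3)
for B in(S1,S2): print('head',tm(S0,B,380,398,146,168),'foot',tm(S0,B,372,396,185,214))
print('top body',tm(T0,T2,386,404,264,284))
for p in [(.407,-.245,0),(.407,-.245,.133),(.407,-.245,.17),(.506,-.2545,.095),(.472,.018,.014),(.449,.232,.014),(.602,.076,.104)]: print(p,np.array(proj(S0,p)),np.array(proj(T0,p)))
a=cv2.resize(S2['image'][100:175,345:425],(640,600),interpolation=2)
cv2.imwrite('pics/z3.png',a[:,:,::-1])"
```

```text
head (1, 1, 0.872) foot (0, 0, 0.958)
head (0, 1, 0.824) foot (0, 0, 0.951)
top body (-1, 0, 0.881)
(0.407, -0.245, 0) [383.2717 206.7678] [393.6962 276.6898]
(0.407, -0.245, 0.133) [387.8933 160.4916] [408.5476 278.907 ]
(0.407, -0.245, 0.17) [389.2611 146.7962] [413.4031 279.6319]
(0.506, -0.2545, 0.095) [351.5946 167.7114] [405.9687 234.055 ]
(0.472, 0.018, 0.014) [326.9451 239.8187] [285.7205 252.6503]
(0.449, 0.232, 0.014) [298.1266 292.4181] [197.345  264.4033]
(0.602, 0.076, 0.104) [264.248  203.7782] [258.9739 194.89  ]
```

View pics/z3.png

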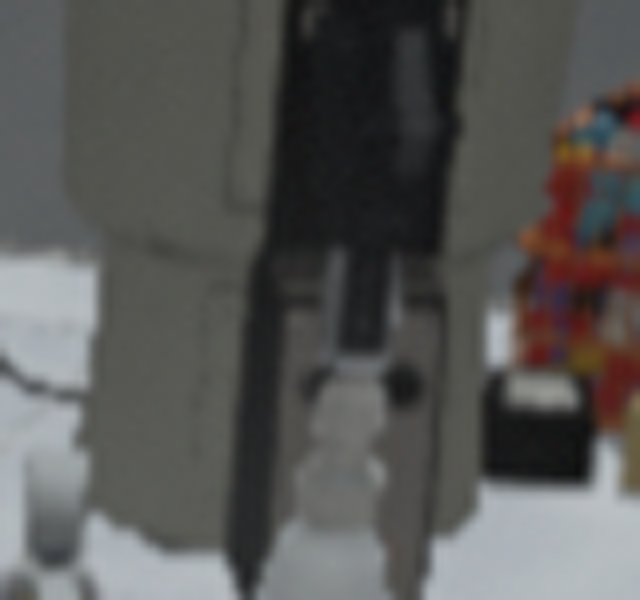

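The close-up shows the closed fingertips ending at about py 146 (crop (360,365)), right on top of the head. The gripper body's bottom edge is at about py 131. I'll compare that with where the reported TCP should appear.

```bash
python3 -c "
from h import *
np.set_printoptions(precision=4,suppress=True)
S=load('s2');T=load('t2')
c=np.array([.407,-.244,0]);n=np.array([-.401,.916,0])
for dz in(0,.03):
  for lab,off,z in [('bodynear',.04,.21),('bodyctr',0,.21),('tipnear',.012,.137),('tip',0,.137)]:
    print(dz,lab,np.array(proj(S,c+n*off+[0,0,z+dz])))
print(telemetry.sense())
d=np.abs(load('s2')['image'].astype(int)-load('side0')['image']).sum(2)
print(d[126:176,370:402:2])"
```

```text
0 bodynear [393.6511 136.0263]
0 bodyctr [390.6888 131.6523]
0 tipnear [388.7643 160.6505]
0 tip [387.9456 159.1423]
0.03 bodynear [394.8981 123.9367]
0.03 bodyctr [391.8609 119.9061]
0.03 tipnear [389.8934 149.4459]
0.03 tip [389.0548 148.0273]
{'t': 3.425, 'q': array([-0.7751,  0.4127,  1.859 ,  0.    ,  0.8699,  0.3819]), 'qd': array([ 0.001 ,  0.0006, -0.0004, -0.0001, -0.0001,  0.0008]), 'tau': array([  0.0024, -33.6496, -12.6232,   0.0001,   0.0008,   0.    ]), 'tcp_pos': array([ 0.4074, -0.2437,  0.137 ]), 'tool_rot': array([ 0.9787,  0.2054, -0.    , -0.    ]), 'force': array([0.3165, 0.3065, 1.1317]), 'ft_torque': array([ 0.0021,  0.0372, -0.0337]), 'gripper_force': 0.0, 'finger_gap': 0.0018620445006183584}
[[  0   4   3   4   8   2   7   9  14   8  14  25  24  13   8   2]
 [  6   7   7  13   4   3   3   7  10  15  16  27  27  16  14  11]
 [  9   6   4  11   5   9   4   6  14  13  13  23  16  21  12   2]
 [  7  13   2   8   3   6   2   3  20   3  21  13   3  12  15   3]
 [  8   7   9   6   2   5   5   5  34  18   3   9   6   2   3   4]
 [  6   3   6   7   4   3   2   1  70  
[... 2276 characters left out ...]
   1   3   4   8   6   5   9]
 [  4   3   0   2   8  25  17   9   1   2   9   2  10   5   5   7]
 [ 10   5   3   3  43   8   9   3   5   7   5  20   6  11  10  13]
 [  7  10   2   6  58   3   7  12   9   8   2  74   7   5  11   8]
 [  9  15   4   3  81  12  13  11   9   9  10  61   8   8   7  13]
 [ 11  12   6   0  41  11  10   9  18  14  12   4   8   3   9  14]
 [ 12  10   7   2  16  10  10   9  12  15  12   5   6  14   8  12]
 [ 14  12  10   6  12   9   5  11   7  12   8   8   6   2   8  16]
 [ 11  16  11  13  16   8  11  10   9  12  12  15  16   7  12  15]
 [ 13  16  11   3  14   9  12   8   8  13   9  34  42   4  10  12]
 [ 16  12  12  29   9   8   9  14  12  10  12  45  68   8  13  15]]
```

```bash
python3 -c "
from h import *
def mk(s,x0,x1,y0,y1,f):
    a=cv2.resize(np.ascontiguousarray(s['image'][y0:y1,x0:x1]),None,fx=f,fy=f,interpolation=2)
    a=np.clip(a.astype(float)*1.6,0,255).astype(np.uint8)
    c=np.array([.4074,-.2437,0]);X=np.array([.916,.401,0]);Y=np.array([.401,-.916,0])
    P=lambda p:tuple(((np.array(proj(s,p))-[x0,y0]+.5)*f).astype(int).tolist())
    def poly(hx,hy,z,col):
        q=[P(c+X*i*hx+Y*j*hy+[0,0,z]) for i,j in((1,1),(1,-1),(-1,-1),(-1,1))]
        cv2.polylines(a,[np.array(q)],True,col,1)
    poly(.038,.0425,.21,(255,0,0)); poly(.011,.012,.137,(0,255,0)); poly(.011,.012,.2,(0,255,0))
    cv2.circle(a,P((.407,-.245,.17)),4,(255,255,0),-1);return a
a=mk(load('t2'),370,470,225,325,4);b=mk(load('s2'),355,425,75,215,4)
c=np.zeros((560,690,3),np.uint8);c[:400,:400]=a;c[:560,405:685]=b
cv2.imwrite('pics/z4.png',c[:,:,::-1])"
```

```text
(no output)
```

View pics/z4.png

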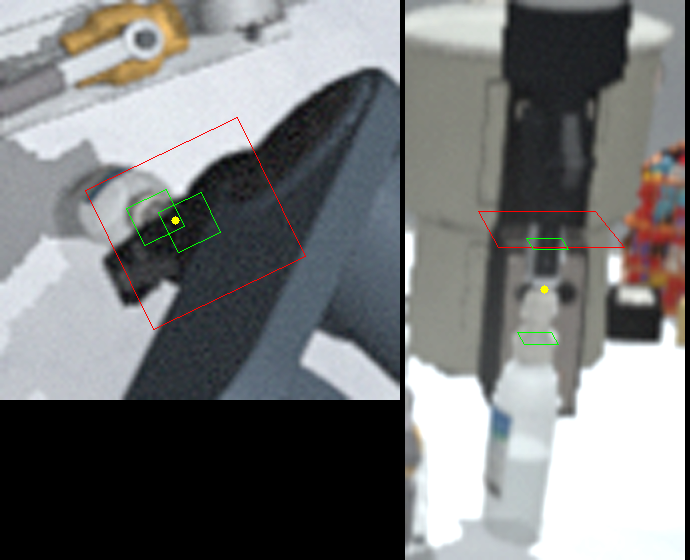

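Both views are ambiguous. The light fingertip edge sits about 30 mm above where the reported TCP should show, so the fingers may have closed above the head. I'll lift, move the closed fingers over clear bench, and compare the seen tip with the reported one.

Emit:
move_arm --commands "0 0 -30 0 0 0 -1; 0 0 -63 0 0 0 -1; 30 -30 -63 0 0 0 -1; 70 -70 -63 0 0 0 -1; 110 -110 -63 0 0 0 -1"

```text
t: 4.05
tcp_pos: [0.4645, -0.0977, 0.2002]
tool_rot: [0.979, 0.205, 0.0, 0.0]
force: [0.4, -0.8, 0.2]
finger_gap: -0.003
gripper_force: 0.0
```

Emit:
move_arm --commands "35 -38 0 0 0 0 -1; 35 -38 0 0 0 0 -1; 35 -38 0 0 0 0 -1; 35 -38 0 0 0 0 -1; 35 -38 0 0 0 0 -1"

```text
t: 4.68
tcp_pos: [0.4805, -0.0511, 0.2]
tool_rot: [0.979, 0.204, -0.0, 0.0]
force: [0.5, -1.1, 0.1]
finger_gap: -0.001
gripper_force: 0.0
```

```bash
python3 -c "
from h import *
T=snap('top','t3');S=snap('side','s3')
p=telemetry.sense()['tcp_pos'];out=[]
def mk(s,x0,y0,w,h,f):
    a=cv2.resize(np.ascontiguousarray(s['image'][y0:y0+h,x0:x0+w]),None,fx=f,fy=f,interpolation=2)
    u=((np.array(proj(s,p))-[x0,y0]+.5)*f).astype(int).tolist();cv2.circle(a,u,3,(255,255,0),1);return a
us,ut=np.array(proj(S,p)).astype(int),np.array(proj(T,p)).astype(int);print(p,us,ut)
x,y=us-[45,80];b=mk(S,x,y,90,130,4);x2,y2=ut-[50,50];a=mk(T,x2,y2,100,100,4);print(x,y,x2,y2)
c=np.zeros((520,780,3),np.uint8);c[:400,:400]=a;c[:520,405:765]=b
cv2.imwrite('pics/z5.png',c[:,:,::-1])"
```

```text
[ 0.48054125 -0.05084871  0.20000861] [337 153] [320 246]
292 73 270 196
```

View pics/z5.png

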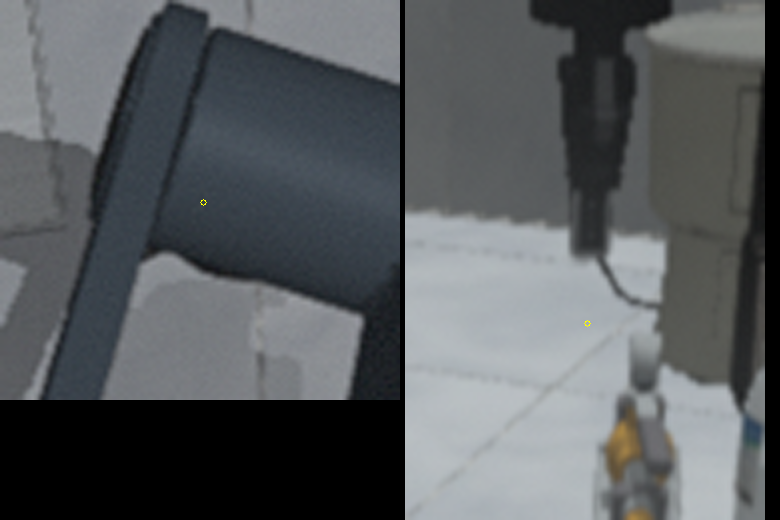

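Against clear background the closed fingertips end at about (338,137), while the reported TCP projects to (337,153). The real tip is therefore about 40 mm above the reported one. That explains the miss, because the fingers closed just above the head. I'll correct for this: grasp at reported z ≈ 0.100, and put the numbers on it.

```bash
python3 -c "
from h import *
S=load('s3');p=np.array([.4805,-.0508,.2]);n=np.array([-.401,.916,0])
for dz in(.03,.035,.04,.045): print(dz,proj(S,p+n*.012+[0,0,dz]),'seen row',73+257.5/4-.5)
to((.407,-.245,.17),23.7)"
```

```text
0.03 [np.float64(338.25811846948375), np.float64(141.9812117723857)] seen row 136.875
0.035 [np.float64(338.3654356180682), np.float64(139.77379031855088)] seen row 136.875
0.04 [np.float64(338.47322546699826), np.float64(137.55664582512964)] seen row 136.875
0.045 [np.float64(338.58149114632545), np.float64(135.32971390965224)] seen row 136.875
t 4.775 tcp [ 0.481 -0.051  0.2  ] yaw 23.608322179965544 gap 0.0023391424726102125 q [-0.337  0.327  1.769 -0.     1.046  0.822] F [-0.041  0.56  -1.1  ]
shift mm [-145.1  148.4   30. ] rotvec [ 0.   0.  -0.1]
```

Emit:
move_arm --commands "-35 35 0 0 0 0 0.5; -75 77 0 0 0 0 0.5; -115 117 0 0 0 0 0.5; -140 143 0 0 0 0 0.5; -145 148 0 0 0 0 0.5"

```text
t: 5.4
tcp_pos: [0.4067, -0.2462, 0.2001]
tool_rot: [0.979, 0.203, 0.0, 0.0]
force: [-0.3, 1.2, -0.0]
finger_gap: 0.748
gripper_force: 0.0
```

Emit:
move_arm --commands "0 0 0 0 0 0 0.5; 0 0 20 0 0 0 0.5; 0 0 40 0 0 0 0.5; 0 0 55 0 0 0 0.5; 0 0 60 0 0 0 0.5"

```text
t: 6.02
tcp_pos: [0.4073, -0.2418, 0.1393]
tool_rot: [0.978, 0.206, -0.001, -0.001]
force: [-0.4, 0.1, 0.4]
finger_gap: 0.751
gripper_force: 0.0
```

Emit:
move_arm --commands "0 0 8 0 0 0 0.5; 0 0 16 0 0 0 0.5; 0 0 24 0 0 0 0.5; 0 0 32 0 0 0 0.5; 0 0 41 0 0 0 0.5"

```text
t: 6.65
tcp_pos: [0.4075, -0.2439, 0.0985]
tool_rot: [0.979, 0.205, 0.0, 0.0]
force: [0.6, -0.4, -0.7]
finger_gap: 0.754
gripper_force: 0.0
```

Emit:
move_arm --commands "0 0 0 0 0 0 0.2; 0 0 0 0 0 0 0; 0 0 0 0 0 0 -0.2; 0 0 0 0 0 0 -0.4; 0 0 0 0 0 0 -0.6" --grip_force 30

```text
t: 7.28
tcp_pos: [0.4076, -0.244, 0.0994]
tool_rot: [0.979, 0.205, 0.0, 0.0]
force: [0.3, -0.1, 1.9]
finger_gap: 0.259
gripper_force: 26.1
```

Emit:
move_arm --commands "0 0 0 0 0 0 -0.8; 0 0 0 0 0 0 -1; 0 0 0 0 0 0 -1; 0 0 0 0 0 0 -1; 0 0 0 0 0 0 -1" --grip_force 30

```text
t: 7.9
tcp_pos: [0.4076, -0.244, 0.0993]
tool_rot: [0.979, 0.205, 0.0, 0.0]
force: [-1.3, 0.2, 6.0]
finger_gap: 0.255
gripper_force: 27.1
```

The head is held with a 21.7 mm gap. Now I lift and carry.

Emit:
move_arm --commands "0 0 -5 0 0 0 -1; 0 0 -20 0 0 0 -1; 0 0 -50 0 0 0 -1; 0 0 -85 0 0 0 -1; 0 0 -110 0 0 0 -1"

```text
t: 8.52
tcp_pos: [0.4072, -0.2434, 0.21]
tool_rot: [0.979, 0.205, -0.0, -0.0]
force: [0.3, -0.4, -2.4]
finger_gap: 0.258
gripper_force: 25.4
```

Emit:
move_arm --commands "0 0 -10 0 0 0 -1; 12 -15 -10 0 0 0 -1; 36 -47 -10 0 0 0 -1; 62 -81 -10 0 0 0 -1; 88 -115 -10 0 0 0 -1"

```text
t: 9.15
tcp_pos: [0.4405, -0.1, 0.2173]
tool_rot: [0.979, 0.205, -0.001, -0.002]
force: [-0.2, -0.2, -2.2]
finger_gap: 0.257
gripper_force: 25.6
```

Emit:
move_arm --commands "26 -34 0 0 0 0 -1; 52 -68 0 0 0 0 -1; 78 -102 0 0 0 0 -1; 104 -136 0 0 0 0 -1; 120 -157 0 0 0 0 -1"

```text
t: 9.78
tcp_pos: [0.4866, 0.0921, 0.2172]
tool_rot: [0.978, 0.206, -0.002, -0.001]
force: [0.2, -0.7, -1.8]
finger_gap: 0.248
gripper_force: 25.3
```

```bash
python3 -c "
from h import *
to((.498,.130,.104),23.7)
S=snap('side','s4');a=S['image'][60:330,180:440]
cv2.imwrite('pics/z6.png',cv2.resize(a,None,fx=2,fy=2,interpolation=2)[:,:,::-1])"
```

```text
t 9.775 tcp [0.487 0.092 0.217] yaw 23.833421112779448 gap 0.2479516154200408 q [-0.039  0.322  1.717  0.001  1.106  1.115] F [ 0.151 -0.685 -1.844]
shift mm [ 26.1 -29.7 113.2] rotvec [-0.2  0.2  0.1]
```

View pics/z6.png

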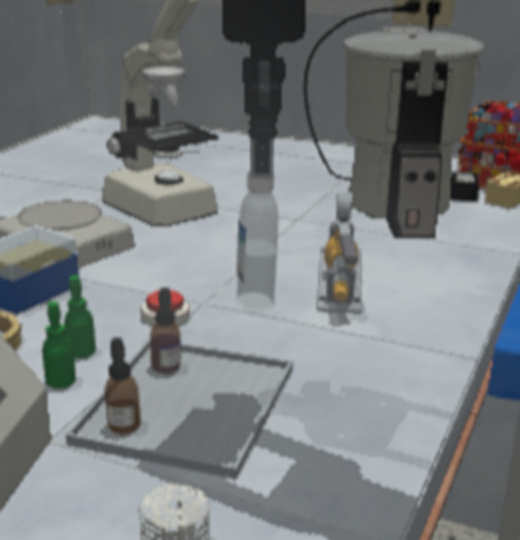

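The side view shows the bottle hanging upright in the gripper at about (258,245), nothing else disturbed, and the free half of the tray ahead. Now I finish the move and lower it gently.

Emit:
move_arm --commands "15 -16 0 0 0 0 -1; 28 -29 10 0 0 0 -1; 30 -31 40 0 0 0 -1; 30 -31 70 0 0 0 -1; 30 -31 90 0 0 0 -1"

```text
t: 10.45
tcp_pos: [0.5014, 0.1299, 0.1262]
tool_rot: [0.979, 0.205, -0.002, -0.0]
force: [-0.4, 0.0, -0.4]
finger_gap: 0.223
gripper_force: 46.3
```

Emit:
move_arm --commands "0 0 4 0 0 0 -1; 0 0 8 0 0 0 -1; 0 0 12 0 0 0 -1; 0 0 16 0 0 0 -1; 0 0 19 0 0 0 -1"

```text
t: 11.08
tcp_pos: [0.5037, 0.1294, 0.1101]
tool_rot: [0.979, 0.205, 0.0, 0.0]
force: [-0.1, 0.5, -1.3]
finger_gap: 0.226
gripper_force: 46.3
```

```bash
python3 -c "
from h import *
to((.503,.131,.104),23.7)"
```

```text
t 11.075 tcp [0.504 0.129 0.11 ] yaw 23.702319995269676 gap 0.22582593048036265 q [0.036 0.507 1.775 0.    0.859 1.193] F [-0.06   0.548 -1.327]
shift mm [ 0.  -1.8  6.1] rotvec [ 0. -0.  0.]
```

Emit:
move_arm --commands "0 0 1 0 0 0 -1; 0 0 2 0 0 0 -1; 0 0 3 0 0 0 -1; 0 0 4 0 0 0 -1; 0 0 4 0 0 0 -1"

```text
t: 11.7
tcp_pos: [0.5036, 0.1294, 0.1061]
tool_rot: [0.979, 0.205, 0.0, 0.0]
force: [-0.8, -0.9, 0.2]
finger_gap: 0.226
gripper_force: 46.5
```

```bash
python3 -c "
from h import *
to((.503,.131,.104),23.7)
S=snap('side','s5');print('foot expected',proj(S,(.503,.131,.004)),proj(S,(.503,.131,.010)),proj(S,(.503,.131,.133)))
g=S['image'].astype(int);
c=int(proj(S,(.503,.131,.06))[0]);print(c)
r0=load('side0')['image'].astype(int)
for y in range(150,262,3): 
    d=np.abs(g[y]-r0[y]).sum(1)[c-35:c+36]; print(y,g[y,c].tolist(),''.join('#' if v>70 else '.' for v in d))
"
```

```text
t 11.7 tcp [0.504 0.129 0.106] yaw 23.707500994966903 gap 0.2260199640012601 q [0.036 0.514 1.778 0.    0.85  1.193] F [-0.813 -0.873  0.223]
shift mm [ 0.1 -1.7  2.1] rotvec [ 0. -0.  0.]
foot expected [np.float64(294.2694572840282), np.float64(264.31085415938253)] [np.float64(294.2826595979422), np.float64(261.90800110728105)] [np.float64(294.57009375095174), np.float64(209.59429031877667)]
294
150 [47, 49, 51] ..........................####################.........................
153 [49, 51, 52] ..........................####################.........................
156 [64, 67, 68] .........................######################........................
159 [74, 76, 78] .........................######################........................
162 [67, 69, 71] ..........................####################.........................
165 [67, 69, 71] ...........................##################..........................
168 [68, 70, 73] ..........................###################..........................
171 [69, 72, 73] ..........................###################...............
[... 2035 characters left out ...]
..........####.............##...........................
243 [143, 150, 152] .........................####.............##...........................
246 [121, 126, 127] .........................###################...........................
249 [120, 124, 125] .........................###################...........................
252 [119, 124, 125] .........................###################...........................
255 [118, 124, 125] .........................##################............................
258 [121, 126, 127] .........................##################............................
261 [149, 155, 156] ...................########............####............................
```

```bash
python3 -c "
from h import *
S=load('s5');g=S['image'].astype(int);r0=load('side0')['image'].astype(int)
for y in range(254,284):
    d=np.abs(g[y]-r0[y]).sum(1)[259:330]; print(y,g[y,284:306:3].mean(1).astype(int).tolist(),''.join('#' if v>70 else '.' for v in d))
# shoulder profile before
S0=load('side0')['image'].astype(int)
for y in range(144,214,3): print(y,S0[y,370:402:2].mean(1).astype(int).tolist())
"
```

```text
254 [120, 110, 122, 122, 123, 120, 139, 166] .........................###################...........................
255 [128, 110, 122, 122, 123, 121, 142, 166] .........................##################............................
256 [131, 112, 122, 123, 123, 120, 142, 165] .........................##################............................
257 [130, 115, 121, 122, 123, 120, 141, 165] .........................##################............................
258 [121, 116, 121, 125, 123, 120, 141, 166] .........................##################............................
259 [110, 117, 129, 133, 127, 119, 141, 168] ...................########################............................
260 [109, 131, 144, 146, 139, 120, 139, 166] ...................##########.........#####............................
261 [114, 146, 153, 153, 151, 125, 136, 159] ...................########............####............................
262 [120, 152, 154, 155, 156, 137, 134, 152] ...................#######..............####...........................
263 [125, 153, 154, 154, 154, 148, 134, 149] ..
[... 3614 characters left out ...]
174, 179, 179, 179, 179]
192 [187, 188, 145, 94, 100, 117, 119, 119, 118, 117, 127, 181, 182, 182, 182, 180]
195 [187, 189, 139, 80, 102, 118, 120, 120, 119, 117, 144, 187, 186, 185, 183, 183]
198 [187, 189, 155, 94, 86, 121, 121, 120, 119, 115, 158, 187, 187, 187, 186, 187]
201 [187, 188, 144, 118, 119, 120, 121, 120, 120, 118, 175, 188, 187, 187, 187, 188]
204 [185, 184, 136, 113, 115, 117, 118, 120, 117, 120, 174, 187, 188, 188, 188, 187]
207 [185, 142, 117, 108, 107, 109, 109, 109, 110, 128, 165, 165, 166, 173, 181, 184]
210 [187, 176, 130, 123, 119, 115, 109, 107, 107, 144, 166, 165, 165, 165, 172, 179]
213 [185, 185, 185, 177, 158, 158, 158, 163, 181, 185, 184, 182, 183, 182, 180, 181]
```

The foot's near edge is at row 270, which matches the tray floor. I'll lower a bit more to confirm contact.

Emit:
move_arm --commands "0 0 1 0 0 0 -1; 0 0 1 0 0 0 -1; 0 0 2 0 0 0 -1; 0 0 2 0 0 0 -1; 0 0 2 0 0 0 -1" --grip_force 20

```text
t: 12.38
tcp_pos: [0.5045, 0.1297, 0.106]
tool_rot: [0.979, 0.205, 0.001, 0.0]
force: [-2.4, 0.0, 12.4]
finger_gap: 0.223
gripper_force: 49.2
```

```bash
python3 -c "
from h import *
S=load('s5');print(proj(S,(.494,.149,.004)),proj(S,(.494,.149,.009)))
to((.503,.131,.104),23.7)
from time import sleep
for i in range(3): print(telemetry.sense()['force'])"
```

```text
[np.float64(294.61481334607896), np.float64(269.49252425532154)] [np.float64(294.62682575876414), np.float64(267.46363677697155)]
t 12.375 tcp [0.505 0.13  0.106] yaw 23.707319027609024 gap 0.22340700792750876 q [0.037 0.514 1.778 0.    0.847 1.193] F [-2.427  0.019 12.356]
shift mm [-0.9 -1.9  2. ] rotvec [ 0.  -0.2  0. ]
[-2.427  0.019 12.356]
[-2.427  0.019 12.356]
[-2.427  0.019 12.356]
```

The bottle is on the floor. I relieve the load, open, then rise.

Emit:
move_arm --commands "0 0 -2 0 0 0 -1; 0 0 -2 0 0 0 -1; 0 0 -2 0 0 0 -0.5; 0 0 -2 0 0 0 -0.4; 0 0 -2 0 0 0 -0.2"

```text
t: 13.0
tcp_pos: [0.5034, 0.1294, 0.1057]
tool_rot: [0.979, 0.205, -0.0, -0.0]
force: [0.4, -0.4, -0.0]
finger_gap: 0.402
gripper_force: 0.0
```

Emit:
move_arm --commands "0 0 0 0 0 0 0; 0 0 0 0 0 0 0.2; 0 0 0 0 0 0 0.3; 0 0 0 0 0 0 0.4; 0 0 0 0 0 0 0.4"

```text
t: 13.62
tcp_pos: [0.5035, 0.1294, 0.106]
tool_rot: [0.979, 0.205, 0.0, -0.0]
force: [0.4, -0.0, -0.3]
finger_gap: 0.697
gripper_force: 0.0
```

Emit:
move_arm --commands "0 0 -10 0 0 0 0.4; 0 0 -25 0 0 0 0.4; 0 0 -50 0 0 0 0.4; 0 0 -80 0 0 0 0.4; 0 0 -110 0 0 0 0.4"

```text
t: 14.25
tcp_pos: [0.5037, 0.1294, 0.2182]
tool_rot: [0.979, 0.205, 0.001, 0.0]
force: [0.8, -0.6, -0.3]
finger_gap: 0.702
gripper_force: 0.0
```

```bash
python3 -c "
from h import *
S=snap('side','s6');T=snap('top','t6')
g=S['image'].astype(int);r0=load('side0')['image'].astype(int)
for y in list(range(180,262,6))+list(range(264,274,2)):
    d=np.abs(g[y]-r0[y]).sum(1)[259:330]; print(y,g[y,284:306:3].mean(1).astype(int).tolist(),''.join('#' if v>60 else '.' for v in d))
print('upright expected top',proj(S,(.503,.131,.174)))
# valve grip point
y=np.array([-.291,.957,0]);st=np.array([.506,-.2545,0])
print('grip0',st+.095*y)
to(st+.095*y+[0,0,.18],107)
"
```

```text
180 [188, 191, 191, 191, 189, 188, 188, 188] .......................................................................
186 [188, 188, 190, 190, 191, 191, 188, 187] .......................................................................
192 [185, 185, 180, 144, 215, 192, 178, 179] ................................####.###...............................
198 [185, 184, 137, 117, 117, 111, 182, 182] ...............................###########.............................
204 [181, 180, 144, 113, 116, 132, 180, 181] ...............................##########..............................
210 [174, 177, 115, 114, 116, 113, 174, 181] .............................##############............................
216 [180, 163, 134, 131, 128, 133, 161, 167] .............................##############............................
222 [179, 133, 142, 146, 146, 145, 141, 183] ..........................###################..........................
228 [136, 129, 133, 136, 134, 133, 131, 180] .........................####################..........................
234 [104, 80, 131, 134, 133, 129, 128, 180] ...
[... 741 characters left out ...]
...........................
268 [105, 146, 151, 151, 150, 146, 142, 141] ..............##############.............##............................
270 [104, 109, 133, 143, 134, 121, 142, 141] ...........######################...#######............................
272 [105, 103, 105, 104, 98, 138, 143, 144] #########################################..............................
upright expected top [np.float64(294.67361203928084), np.float64(190.75371156268056)]
grip0 [ 0.478355 -0.163585  0.      ]
t 14.35 tcp [0.506 0.13  0.22 ] yaw 23.721446418013553 gap 0.6979513625858818 q [0.037 0.35  1.66  0.    1.121 1.193] F [0.67  1.195 0.179]
shift mm [-144.   257.    40.1] rotvec [  0.5  -0.3 -83.3]
```

The bottle stands upright in the tray, with its cap at row 191 against 190.8 expected. Next I measure the handle's real angle from the latest top view.

```bash
python3 -c "
from h import *
T=load('top0')
g=cv2.cvtColor(T['image'],cv2.COLOR_RGB2GRAY).astype(np.float32)
st=np.array([.506,-.2545])
print('ang',list(range(92,131,2)))
for r in(.06,.075,.09,.105,.12,.127,.134):
    v=[]
    for a in range(92,131,2):
        u=proj(T,[st[0]+r*np.cos(np.radians(a)),st[1]+r*np.sin(np.radians(a)),.091]);v.append(int(cv2.getRectSubPix(g,(1,1),(float(u[0]),float(u[1])))[0,0]))
    print(r,v)"
```

```text
ang [92, 94, 96, 98, 100, 102, 104, 106, 108, 110, 112, 114, 116, 118, 120, 122, 124, 126, 128, 130]
0.06 [103, 96, 83, 81, 88, 82, 62, 63, 75, 81, 83, 81, 79, 74, 72, 91, 110, 117, 122, 121]
0.075 [126, 126, 103, 78, 74, 70, 72, 62, 68, 80, 82, 81, 75, 72, 94, 115, 115, 111, 116, 133]
0.09 [128, 129, 96, 74, 83, 85, 65, 49, 60, 78, 83, 80, 72, 83, 112, 113, 106, 128, 135, 134]
0.105 [100, 78, 73, 48, 36, 68, 95, 79, 67, 77, 83, 78, 72, 78, 93, 106, 131, 132, 131, 131]
0.12 [130, 115, 130, 124, 119, 76, 89, 80, 63, 72, 83, 78, 73, 115, 100, 120, 129, 131, 130, 132]
0.127 [133, 116, 116, 118, 126, 88, 80, 88, 69, 60, 65, 64, 80, 107, 114, 127, 127, 128, 128, 130]
0.134 [134, 133, 135, 134, 135, 94, 77, 97, 70, 71, 114, 116, 115, 112, 115, 129, 129, 128, 128, 128]
```

Emit:
move_arm --commands "-10 20 0 0 0 -10 0.4; -35 65 0 0 0 -20 0.4; -62 113 0 0 0 -30 0.4; -90 160 0 0 0 -40 0.4; -115 205 20 0 0 -50 0.2"

```text
t: 14.98
tcp_pos: [0.482, -0.1013, 0.1986]
tool_rot: [0.805, 0.593, 0.001, 0.002]
force: [1.3, 0.1, -0.6]
finger_gap: 0.599
gripper_force: 0.0
```

```bash
python3 -c "
from h import *
to((.4735,-.165,.14),110)
"
```

```text
t 14.975 tcp [ 0.482 -0.101  0.199] yaw 72.77556917153605 gap 0.5991709617221745 q [-0.435  0.34   1.753  0.     1.046 -0.134] F [ 1.295  0.094 -0.635]
shift mm [-63.3  10.5  58.6] rotvec [  0.2   0.1 -37.2]
```

The sleeve centre is at 112° at every radius, so the handle is already about 5° turned. I move above the grip point.

```bash
python3 -c "
from h import *
to((.4704,-.1664,.14),112)
"
```

```text
t 14.975 tcp [ 0.482 -0.101  0.199] yaw 72.77556917153605 gap 0.5991709617221745 q [-0.435  0.34   1.753  0.     1.046 -0.134] F [ 1.295  0.094 -0.635]
shift mm [-65.6   8.   58.6] rotvec [  0.2   0.1 -39.2]
```

Emit:
move_arm --commands "-18 2 0 0 0 -10 0.1; -40 6 10 0 0 -20 0.1; -60 9 30 0 0 -30 0.1; -66 12 45 0 0 -38 0.1; -66 12 58 0 0 -38 0.1"

```text
t: 15.6
tcp_pos: [0.4727, -0.1663, 0.139]
tool_rot: [0.572, 0.821, 0.0, -0.0]
force: [-0.2, 0.1, 0.3]
finger_gap: 0.551
gripper_force: 0.0
```

Emit:
move_arm --commands "0 0 0 0 0 0 0.1; 0 0 0 0 0 0 0.1; 0 0 0 0 0 0 0.1; 0 0 0 0 0 0 0.1; 0 0 0 0 0 0 0.1"

```text
t: 16.23
tcp_pos: [0.4732, -0.166, 0.1401]
tool_rot: [0.57, 0.821, 0.0, 0.0]
force: [1.1, -0.4, 0.0]
finger_gap: 0.549
gripper_force: 0.0
```

```bash
python3 -c "
from h import *
to((.4704,-.1664,.027),112)
S=snap('side','s7');T=snap('top','t7')
print(proj(S,(.4704,-.1664,.181)))
g=S['image'].astype(int).mean(2).astype(int)
for y in range(120,200,3): print(y,g[y,330:386:2].tolist())
"
```

```text
t 16.225 tcp [ 0.473 -0.166  0.14 ] yaw 110.44628691471296 gap 0.5486909781292765 q [-0.561  0.438  1.793  0.     0.909 -0.917] F [ 1.076 -0.417  0.048]
shift mm [  0.6  -2.8 113.1] rotvec [ 0.   0.  -1.6]
[np.float64(356.4781793784332), np.float64(147.9742103492189)]
120 [92, 56, 42, 55, 95, 94, 93, 54, 38, 40, 46, 45, 46, 65, 64, 46, 40, 33, 33, 40, 80, 80, 82, 64, 28, 29, 29, 20]
123 [93, 75, 43, 43, 87, 95, 85, 39, 42, 41, 87, 92, 81, 82, 81, 82, 83, 75, 32, 32, 75, 80, 77, 39, 29, 29, 25, 21]
126 [96, 89, 44, 44, 50, 58, 49, 41, 41, 72, 94, 93, 87, 82, 82, 83, 83, 84, 47, 33, 41, 64, 42, 33, 31, 28, 26, 23]
129 [110, 119, 77, 47, 46, 46, 43, 43, 60, 93, 92, 92, 91, 91, 78, 76, 80, 76, 62, 35, 34, 34, 33, 32, 31, 28, 25, 26]
132 [182, 183, 180, 172, 77, 66, 45, 47, 104, 157, 159, 154, 120, 114, 84, 81, 81, 78, 57, 36, 36, 39, 57, 52, 31, 39, 42, 43]
135 [182, 182, 183, 184, 166, 60, 47, 79, 112, 187, 186, 185, 184, 171, 81, 83, 83, 84, 59, 77, 40, 72, 74, 42, 28, 48, 56, 56]
138 [180, 179, 174, 171, 184, 100, 46, 78, 126, 189, 187, 186, 186, 174, 82, 84, 83, 80, 57, 69, 51, 85, 8
[... 2023 characters left out ...]
6]
186 [188, 188, 189, 188, 187, 152, 103, 93, 116, 100, 87, 74, 78, 76, 92, 159, 187, 187, 188, 187, 186, 186, 184, 184, 186, 186, 187, 186]
189 [189, 189, 189, 188, 188, 163, 114, 83, 89, 103, 107, 79, 72, 72, 86, 154, 191, 191, 191, 190, 190, 189, 188, 187, 188, 187, 188, 189]
192 [190, 187, 188, 187, 183, 158, 153, 86, 96, 110, 107, 93, 87, 81, 132, 153, 191, 192, 192, 193, 194, 193, 193, 192, 192, 190, 188, 189]
195 [190, 189, 190, 188, 182, 156, 137, 106, 109, 104, 83, 78, 74, 97, 144, 157, 191, 191, 192, 192, 192, 193, 193, 193, 190, 191, 190, 191]
198 [186, 187, 187, 187, 180, 150, 108, 76, 82, 115, 92, 90, 77, 73, 139, 152, 194, 193, 193, 193, 193, 193, 194, 193, 194, 193, 194, 194]
```

Emit:
move_arm --commands "0 -3 20 0 0 -1.5 0.1; 0 -3 40 0 0 -1.5 0.1; 0 -3 60 0 0 -1.5 0.1; 0 -3 75 0 0 -1.5 0.1; 0 -3 80 0 0 -1.5 0.1"

```text
t: 16.95
tcp_pos: [0.4698, -0.1668, 0.059]
tool_rot: [0.56, 0.829, -0.0, -0.001]
force: [-0.1, -0.4, 1.1]
finger_gap: 0.548
gripper_force: 0.0
```

Emit:
move_arm --commands "0 0 7 0 0 0 0.1; 0 0 14 0 0 0 0.1; 0 0 21 0 0 0 0.1; 0 0 28 0 0 0 0.1; 0 0 32 0 0 0 0.1"

```text
t: 17.58
tcp_pos: [0.47, -0.1669, 0.0273]
tool_rot: [0.56, 0.829, -0.0, -0.0]
force: [-0.4, 0.1, -0.7]
finger_gap: 0.55
gripper_force: 0.0
```

Emit:
move_arm --commands "0 0 0 0 0 0 0; 0 0 0 0 0 0 -0.2; 0 0 0 0 0 0 -0.4; 0 0 0 0 0 0 -0.6; 0 0 0 0 0 0 -0.8" --grip_force 25

```text
t: 18.2
tcp_pos: [0.4701, -0.1671, 0.0281]
tool_rot: [0.56, 0.829, -0.0, 0.0]
force: [-0.6, -0.2, 2.9]
finger_gap: 0.208
gripper_force: 25.0
```

```bash
python3 -c "
from h import *
to((.4704,-.1664,.027),112)"
```

```text
t 18.2 tcp [ 0.47  -0.167  0.028] yaw 111.92349395164047 gap 0.20768923204758707 q [-0.566  0.634  1.879 -0.     0.629 -0.948] F [-0.631 -0.162  2.851]
shift mm [0.5 0.5 1.1] rotvec [ 0.   0.  -0.1]
```

The handle sleeve is held with a 17.7 mm gap. Now I swing it along the arc (R ≈ 94.5 mm).

Emit:
move_arm --commands "-0.2 -6.6 0 0 0 -4 -1; -1.4 -16.4 0 0 0 -10 -1; -4.6 -29.2 0 0 0 -18 -1; -9.6 -41.4 0 0 0 -26 -1; -16.2 -52.8 0 0 0 -34 -1" --grip_force 30

```text
t: 18.82
tcp_pos: [0.4267, -0.2018, 0.0281]
tool_rot: [0.291, 0.957, 0.0, -0.0]
force: [-1.0, -0.5, 2.1]
finger_gap: 0.206
gripper_force: 30.8
```

```bash
python3 -c "
from h import *
a=np.radians(112+34);to((.506+.0945*np.cos(a),-.2545+.0945*np.sin(a),.028),146)"
```

```text
t 18.825 tcp [ 0.427 -0.202  0.028] yaw 146.1345762827988 gap 0.2061067060862952 q [-0.679  0.616  1.946  0.     0.581 -1.659] F [-0.961 -0.539  2.061]
shift mm [-0.7  0.7  0.1] rotvec [ 0.  -0.   0.1]
```

Emit:
move_arm --commands "-0.7 -11.5 0 0 0 -7 -1; -2.8 -23 0 0 0 -14 -1; -6.3 -34 0 0 0 -21 -1; -11 -44.4 0 0 0 -28 -1; -16.2 -52.8 0 0 0 -34 -1"

```text
t: 19.45
tcp_pos: [0.4101, -0.2549, 0.0281]
tool_rot: [-0.001, 1.0, 0.0, -0.001]
force: [-3.8, -2.0, 4.4]
finger_gap: 0.206
gripper_force: 30.9
```

Emit:
move_arm --commands "-0.4 -8.2 0 0 0 -5 -1; -1.4 -16.4 0 0 0 -10 -1; -2.3 -21 0 0 0 -13 -1; -3.2 -24.5 0 0 0 -15 -1; -3.7 -26 0 0 0 -16 -1"

```text
t: 20.08
tcp_pos: [0.4135, -0.2811, 0.0281]
tool_rot: [-0.139, 0.99, 0.0, -0.001]
force: [-5.3, -3.3, 4.3]
finger_gap: 0.205
gripper_force: 30.9
```

```bash
python3 -c "
from h import *
a=np.radians(197);to((.506+.0945*np.cos(a),-.2545+.0945*np.sin(a),.028),197)
print(telemetry.sense()['ft_torque'])"
```

```text
t 20.075 tcp [ 0.414 -0.281  0.028] yaw -164.0318166933051 gap 0.20482874448768293 q [-0.82   0.635  1.875 -0.002  0.633 -2.667] F [-5.301 -3.342  4.272]
shift mm [-1.7 -1.6  0.1] rotvec [ 0.  -0.1 -1. ]
[-0.516  0.846 -0.25 ]
```

Emit:
move_arm --commands "-0.1 -1.6 0 0 0 -1 -1; -0.1 -3 0 0 0 -1.5 -1; -0.2 -4 0 0 0 -2 -1; -0.2 -5 0 0 0 -2 -1; -0.2 -5 0 0 0 -2 -1"

```text
t: 20.7
tcp_pos: [0.4145, -0.2845, 0.0281]
tool_rot: [-0.156, 0.988, 0.001, -0.001]
force: [-5.9, 0.4, 5.7]
finger_gap: 0.201
gripper_force: 31.0
```

```bash
python3 -c "
from h import *
a=np.radians(199);to((.506+.0945*np.cos(a),-.2545+.0945*np.sin(a),.028),199)
print(telemetry.sense()['ft_torque'])"
```

```text
t 20.7 tcp [ 0.414 -0.284  0.028] yaw -162.03590428341855 gap 0.20050576794892647 q [-0.823  0.638  1.866 -0.002  0.641 -2.706] F [-5.892  0.446  5.748]
shift mm [-1.8 -1.4  0.1] rotvec [ 0.2 -0.1 -1. ]
[-0.066  0.736 -0.124]
```

Emit:
move_arm --commands "0 -1.5 0 0 0 -0.5 -1; 0 -3 0 0 0 -1 -1; 0 -4.5 0 0 0 -1 -1; 0 -6 0 0 0 -1 -1; 0 -6 0 0 0 -1 -1"

```text
t: 21.32
tcp_pos: [0.4143, -0.2842, 0.0279]
tool_rot: [-0.163, 0.987, 0.007, -0.003]
force: [-3.8, 12.3, 11.6]
finger_gap: 0.2
gripper_force: 34.0
```

```bash
python3 -c "
from h import *
a=np.radians(199);to((.506+.0945*np.cos(a),-.2545+.0945*np.sin(a),.028),199)
print(telemetry.sense()['ft_torque'])"
```

```text
t 21.325 tcp [ 0.414 -0.284  0.028] yaw -161.2404569838797 gap 0.2002081950553784 q [-0.826  0.64   1.859  0.004  0.656 -2.728] F [-3.786 12.326 11.604]
shift mm [-1.9 -1.8 -0.1] rotvec [ 0.8 -0.2 -0.2]
[ 1.588  0.395 -0.443]
```

The tool stalls against the stop: 6 mm more command gave no motion, and force is 12 N. I open, lift, and check.

Emit:
move_arm --commands "0 0 0 0 0 0 -0.3; 0 0 0 0 0 0 -0.1; 0 0 0 0 0 0 0.1; 0 3 0 0 0 0 0.1; 0 4 0 0 0 0 0.1"

```text
t: 21.95
tcp_pos: [0.4168, -0.2871, 0.0277]
tool_rot: [-0.165, 0.986, 0.0, -0.0]
force: [0.5, -0.6, -0.3]
finger_gap: 0.55
gripper_force: 0.0
```

Emit:
move_arm --commands "0 0 -10 0 0 0 0.1; 0 0 -30 0 0 0 0.1; 0 0 -60 0 0 0 0.1; 0 0 -100 0 0 0 0.1; 0 0 -150 0 0 0 0.1"

```text
t: 22.58
tcp_pos: [0.4163, -0.2868, 0.1791]
tool_rot: [-0.165, 0.986, 0.001, -0.0]
force: [1.3, -0.7, 0.5]
finger_gap: 0.555
gripper_force: 0.0
```

Emit:
move_arm --commands "0 30 -10 0 0 10 0.1; 20 80 -10 0 0 20 0.1; 50 130 -10 0 0 30 0.1; 70 180 -10 0 0 40 0.1; 70 200 -10 0 0 45 0.1"

```text
t: 23.2
tcp_pos: [0.2826, -0.1175, 0.1879]
tool_rot: [0.227, 0.974, 0.001, -0.001]
force: [-0.3, -0.5, 0.5]
finger_gap: 0.55
gripper_force: 0.0
```

```bash
python3 -c "
from h import *
to((.4,-.1,.3))
T=snap('top','t8');S=snap('side','s8')
g=cv2.cvtColor(T['image'],cv2.COLOR_RGB2GRAY).astype(np.float32)
st=np.array([.506,-.2545]);A=range(176,219,2)
print(list(A))
for r in(.06,.075,.09,.105,.12,.127):
    print(r,[int(cv2.getRectSubPix(g,(1,1),tuple(map(float,proj(T,[st[0]+r*np.cos(np.radians(a)),st[1]+r*np.sin(np.radians(a)),.091]))))[0,0]) for a in A])
S0=load('side0')
for n,(x0,x1,y0,y1) in dict(droppers=(228,275,200,280),gauze=(245,290,300,345),timer=(248,278,203,222),green=(198,232,195,255)).items():
    r=cv2.matchTemplate(np.ascontiguousarray(S['image'][y0-8:y1+8,x0-8:x1+8]),np.ascontiguousarray(S0['image'][y0:y1,x0:x1]),5);_,m,_,l=cv2.minMaxLoc(r);print(n,l[0]-8,l[1]-8,round(m,3))
y0,y1,x0,x1=188,275,280,312
r=cv2.matchTemplate(np.ascontiguousarray(S['image'][y0-8:y1+8,x0-8:x1+8]),np.ascontiguousarray(load('s6')['image'][y0:y1,x0:x1]),5);_,m,_,l=cv2.minMaxLoc(r);print('bottle',l[0]-8,l[1]-8,round(m,3))
"
```

```text
t 23.2 tcp [ 0.283 -0.118  0.188] yaw 153.72905300306337 gap 0.5501311585785374 q [-0.765  0.093  2.162 -0.     0.89  -1.878] F [-0.278 -0.537  0.494]
shift mm [ -97.3   67.8 -112.3] rotvec [0. 0. 0.]
[176, 178, 180, 182, 184, 186, 188, 190, 192, 194, 196, 198, 200, 202, 204, 206, 208, 210, 212, 214, 216, 218]
0.06 [119, 125, 132, 136, 137, 124, 89, 59, 65, 80, 85, 82, 82, 76, 81, 105, 130, 135, 135, 135, 134, 135]
0.075 [85, 111, 119, 120, 124, 134, 126, 84, 52, 73, 83, 82, 79, 74, 96, 128, 134, 133, 133, 134, 135, 133]
0.09 [80, 72, 89, 119, 117, 125, 138, 128, 73, 65, 82, 82, 76, 83, 127, 136, 133, 133, 132, 130, 130, 130]
0.105 [90, 85, 72, 91, 120, 119, 129, 138, 96, 58, 80, 79, 74, 84, 132, 134, 134, 134, 132, 134, 133, 131]
0.12 [136, 136, 135, 119, 120, 120, 120, 132, 118, 54, 80, 79, 72, 110, 136, 133, 133, 132, 133, 132, 132, 132]
0.127 [134, 135, 134, 126, 118, 117, 119, 130, 137, 87, 69, 77, 83, 121, 133, 130, 132, 131, 132, 130, 128, 129]
droppers 0 0 1.0
gauze 0 0 1.0
timer 0 0 1.0
green 0 0 1.0
bottle 0 0 0.98
```

```bash
python3 -c "
from h import *
print(ticket.sign_off())"
```

```text
the job is handed in; nothing more can be done
None
```

The job is handed in: the spray bottle stands upright in the free half of the tray, the valve handle is fully shut against its stop, and image checks showed the dropper bottles, gauze roll and timer unmoved.

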